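# Tighten the strip's bench clamp to its torque limit

### The job

Two identical bench clamps with orange torque-limiting knobs stand on the bench: one holds a grey drilled metal strip, the other a black fan. Turn the knob of the clamp with the strip clockwise until the clamp is tight and the knob slips one or two clicks (15 degrees each), then stop and let go. Leave the fan's knob as it is.

Things in the scene. Friction and masses are not known exactly. Their poses are not given: they have to be found in the camera images.
- strip_clamp: Blue clamp fixed to the bench that holds the grey drilled strip (118 x 20 x 10 mm, ends stick out at +-y). Origin on the bench below the knob's axis; x leads to the column behind (centre 68 mm off, top at 80 mm), where a 36 mm wide beam, z 62 to 80, starts. Grey base 150 x 90 x 12. On the beam, below the knob: steel collar, 58 mm wide, a white tick every 15 deg, one broad.
- strip_clamp_grip (a point): Point on the vertical axis of the strip clamp's orange knob, 121 mm above the bench. The knob is an upright bar: 42 mm long (this point's x axis), 14 mm thick (its y axis; pinch along it), z 97 to 132 mm, on an orange disc 44 mm wide whose top is at z 97 mm (keep fingertips above it). White line on the bar's +x half, over the collar's broad tick at the start.
- strip_clamp_screw (a joint): Angle (rad) of the clamp screw and its ticked collar under the knob, growing clockwise from above (tightening). 0 is open; at 1.2 the foot presses on the strip and the screw stops dead. It starts between 0.3 and 0.85, takes 0.03 N m to turn and stays where it is left.
- strip_clamp_cap (a joint): Angle (rad) by which the orange knob has slipped clockwise on the ticked collar; 0 at the start. Both turn together until the screw is tight; then the knob slips at a steady 0.10 N m, one click per 0.26 rad (no jerk is felt: watch this angle, the ticks or the risen torque). It stays where it is left.
- fan_clamp_bar_end (a point): End of the knob's bar (21 mm from the knob's axis, 121 mm above the bench, on the side with the white line) on the like clamp that holds the black fan (60 x 60 x 22 mm). x points outward along the bar. This knob must not be turned.

How it is judged:
By the outcome, as a careful person would: the job done as asked, in the order asked, and still so for the second after the job is handed in, with the robot touching nothing.
It also fails if it takes over 32 s, if anything falls off the work surface, if the arm or the gripper's body presses on something with over 40 N, if the wrist force passes 120 N, or if a joint passes its speed limit or range.

### The arm

A 6-joint arm with a two-finger parallel gripper is mounted at the origin on a cart in front of the work surface, level with it; the furniture and walls round the work are solid. World frame = base frame: x ahead of the robot, y to its left, z up, the work surface at z = 0. Lengths are in m, angles in degrees, forces in N, time in s.
With the tool pointing down it reaches from about 0.375 to 0.9 m from the base axis. Payload 3.1 kg.
Tool frame: the origin (TCP) lies at the very end of the fingers, on their centre line; the grasp point (between the pads) lies bot.grip_point_offset behind it (bot.grip_point_offset is the distance from the TCP to the grasp point, in m); z points along the fingers, y is the line along which they close (so a half turn about z gives the same grasp; the last joint's range is limited). The gripper opens to 87 mm and grips with 3 to 60 N. Pads are 19 mm wide; open, the fingers measure 117 mm over their backs; the gripper's body (75 mm by 190 mm) begins 51 mm behind the grasp point.
Start: joints at [-74.972, 30.224, 82.088, -0, 67.689, -10.227], TCP at [0.267, -0.565, 0.2] pointing down, gripper open.
Joint ranges: [-176.69, 176.69], [-43.24, 126.21], [12.49, 139.97], [-82, 262], [0, 151.66], [-163.58, 163.58]. Speed limits (degrees/s): [159.86, 159.86, 180, 180, 180, 180].

### API

Orientations are given as a 3x3 rotation matrix whose columns are the frame's x, y, z axes.
In Python, from rig import bot, viewer, ticket gives the robot as it stands.
- The arm moves only by the tool servo_tool, never from a script. Its argument "targets" is a list of rows, each an object with "offset": the shift along the tool's x, y, z in m, a list of three; "dr": the turn, a rotation vector about the tool's x, y, z in degrees, a list of three. In form: [{"offset": [x, y, z], "dr": [ax, ay, az]}, ...]. A call has 1 to 20 rows; each row is the pose to reach, as a shift and turn from the pose commanded when the call began, along the tool's axes at that moment; what a row does not reach only later rows make up. A row lasts 1/12 s, in which the tool goes at most 41.7 mm and 7.16 degrees, less where a joint would pass 70% of its speed; a pose out of reach is approached as far as the arm can. A call with a gripper value outside its range is refused whole. "gripper" is the gripper command: -1 is fully open, 1 is shut, values between are in proportion, set as the call begins (left out, the last holds). The fingers move at their own pace and stop on an object; the grip force is fixed at half the most. Time passes only in rows, so rows that repeat a pose let the fingers close. It gives the time, the measured TCP pose, the force, the opening and the grip force at its end, in the units of the state.
- bot.read_state(): the state, without advancing time (a new reading comes with each control period).
- viewer.capture(name): name is "scene" or "top" or "wrist"; returns a dict with "color" (400x640x3 uint8, red, green, blue), "camera_matrix" (3x3 intrinsics, pixels), "R" (3x3) and "t" (3): a world point X has camera coordinates R X + t. Camera axes: x right, y down, z forward; pixel columns grow to the right and rows downward; lengths in m; the calibration is good to about 2 mm. A picture is of the moment at which its call begins. There is no depth.
- ticket.hand_in(): hands the job in; it is judged then, once.
The state is a dict: "time_s": time; "joint_positions": joint angles; "qvel": joint speeds; "tau": joint torques, N m; "position": TCP position; "tcp_rot": TCP orientation; "force": force on the tool from outside, world axes, zero at the start; "moment": the same for the moment, N m; "opening": opening from 0.0 (shut) to 1.0 (fully open); "grasp_force": force on a finger pad.
Only numpy, scipy, OpenCV 4.12 (cv2) and the standard library are available. Lean on these libraries where they do the work, as an engineer would, in place of code of your own. Each camera call takes 0.05 s, during which the arm holds its last target. There are 200 camera calls.

## Working session

There is one attempt and no reset: what is moved stays moved. The work goes in short steps, Python scripts to look and compute and a tool call to move; the robot and the scene stay as the last step left them, time stands still between calls to the robot, and variables do not carry over. Pictures are saved under pics/ and viewed, at most 10 in all, crops included, and the job is handed in when it is done.

Besides the shell and the picture viewer there is one more tool, called after "Request:" as name(argument=value, ...) on one line, values as JSON. servo_tool: Moves the arm, as the interface text tells. Its arguments: {"type":"object","properties":{"targets":{"type":"array"},"gripper":{"type":"number"}},"required":["targets"]}

```bash
mkdir -p pics; python3 - <<'E'
from rig import bot, viewer
import cv2, numpy as np
s=bot.read_state(); print(s, bot.grip_point_offset)
ims=[]
for n in("scene","top"):
    c=viewer.capture(n); np.savez(n+".npz",**c); cv2.imwrite(f"pics/{n}0.png",c["color"][:,:,::-1])
E
```

```text
{'time_s': 0.0, 'joint_positions': array([-7.49711992e+01,  3.02780138e+01,  8.21571121e+01, -1.13807204e-03,
        6.76880230e+01, -1.02288340e+01]), 'qvel': array([-0.04411563, -0.03693162,  0.00271308,  0.06659243,  0.0301335 ,
       -0.03375422]), 'tau': array([-9.62282211e-04, -4.40037167e+01, -1.76593816e+01,  6.31494122e-02,
        5.83423488e-02, -1.69364635e-04]), 'position': array([ 0.26648077, -0.56447902,  0.19917786]), 'tcp_rot': array([[ 9.04395175e-01,  4.26695486e-01, -5.75084095e-04],
       [ 4.26695718e-01, -9.04392876e-01,  2.07106942e-03],
       [ 3.63614013e-04, -2.11845111e-03, -9.99997690e-01]]), 'force': array([ 0.11654374, -0.1975768 ,  0.42284519]), 'moment': array([-0.01098523,  0.01556971,  0.02721548]), 'grasp_force': 0.0, 'opening': 0.9986496266763264} 0.0187
```

View pics/scene0.png

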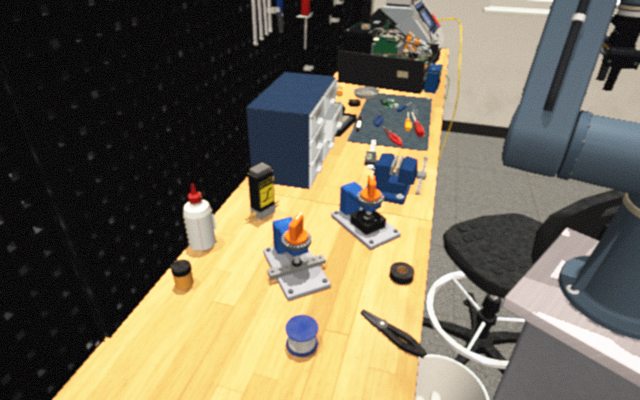

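View pics/top0.png

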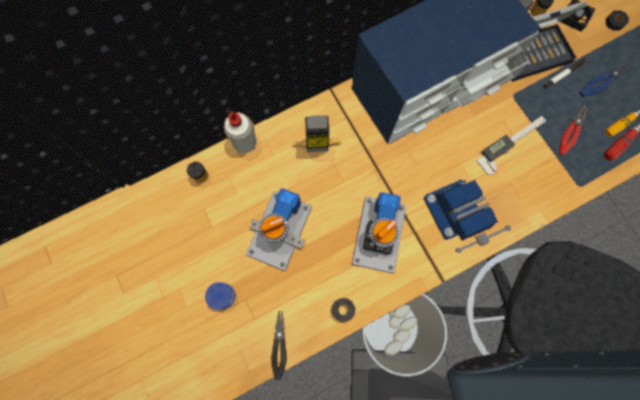

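The scene picture shows the strip clamp's knob at (297,235) and the fan's at (370,190). In the top picture they are at (273,228) and (383,233).

```bash
cat > h.py <<'E'
import numpy as np, cv2
def ray(c,uv,z):
    d=c["R"].T@np.linalg.solve(c["camera_matrix"],[uv[0],uv[1],1.]); o=-c["R"].T@c["t"]
    return o+d*(z-o[2])/d[2]
def proj(c,X):
    p=c["camera_matrix"]@(c["R"]@np.asarray(X)+c["t"]); return p[:2]/p[2]
def orange(c):
    h=cv2.cvtColor(c["color"],cv2.COLOR_RGB2HSV); return cv2.inRange(h,(4,190,120),(17,255,255))
def blobs(m,a=40):
    n,l,s,ce=cv2.connectedComponentsWithStats(m); return [(s[i].tolist(),ce[i].round(1).tolist()) for i in range(1,n) if s[i,4]>a]
E
python3 - <<'E'
from h import *
for n in("scene","top"):
    c=np.load(n+".npz"); c={k:c[k] for k in c}
    print(n,"cam",(-c["R"].T@c["t"]).round(3))
    for b in blobs(orange(c)): print(b, ray(c,b[1],.105).round(4))
    if n=="top":
        im=c["color"][:,:,::-1]; a=cv2.resize(im[180:280,235:325],None,fx=5,fy=5,interpolation=2) 
        a2=cv2.resize(im[205:255,250:300],(500,500),interpolation=2)
        for k,(u,v) in {"col":(288,197)}.items(): print(k,ray(c,(u,v),.08).round(4))
    else: s2=cv2.resize(im2:=c["color"][205:265,270:325,::-1],(300,327),interpolation=2)
h=np.zeros((500,800,3),np.uint8); h[:,:500]=a2; h[:327,500:]=s2; cv2.imwrite("pics/crop1.png",h)
E
```

```text
scene cam [-0.002  0.81   0.585]
([361, 177, 19, 24, 206], [370.9, 191.6]) [0.4607 0.1957 0.105 ]
([286, 216, 22, 28, 343], [296.4, 232.4]) [0.4631 0.4073 0.105 ]
([175, 274, 18, 15, 140], [183.4, 281.4]) [0.4908 0.6228 0.105 ]
top cam [0.321 0.31  0.929]
([261, 217, 23, 21, 293], [272.3, 227.8]) [0.4637 0.4046 0.105 ]
([374, 221, 21, 22, 235], [384.4, 232.8]) [0.4622 0.1909 0.105 ]
col [0.5316 0.38   0.08  ]
```

View pics/crop1.png

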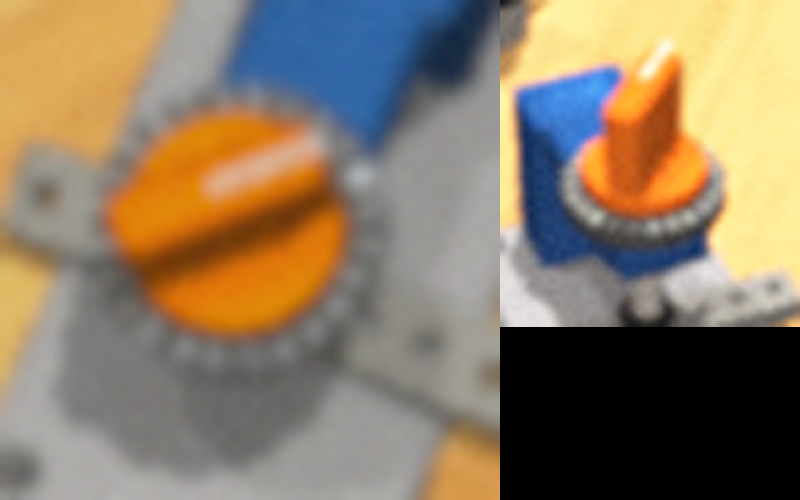

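The crop shows the bar with its white line pointing right and up. Its top corners are at about (105,210), (315,125), (330,185) and (145,265). The broad tick is at (362,178), and the disc's lower edge is at about y=335.

```bash
python3 - <<'E'
from h import *
from rig import bot
c=np.load("top.npz")
f=lambda u,v,z: ray(c,((u+.5)/10-.5+250,(v+.5)/10-.5+205),z)
cor=[f(*p,.132) for p in((105,210),(315,125),(330,185),(145,265))]
print("corners",np.round(cor,4)); print("ctr",np.mean(cor,0))
ax=(cor[1]+cor[2]-cor[0]-cor[3])/2; print("len",np.linalg.norm(ax),"ang",np.degrees(np.arctan2(ax[1],ax[0])))
a,b=f(205,190,.132),f(320,137,.132); d=b-a; print("line",a,b,np.degrees(np.arctan2(d[1],d[0])))
D=[f(230,335,.097),f(347,225,.097)];print("disc low/right",D)
t=f(362,178,.09);ce=np.mean(cor,0); print("tick",t, np.degrees(np.arctan2(*(t-ce)[[1,0]])))
# linelements: image axes in world
print("img axes",f(300,200,.1)-f(200,200,.1),f(200,300,.1)-f(200,200,.1))
s=np.load("scene.npz"); 
for p in ((668,45),(608,112)): print("scene top", ray(s,((p[0]-500)*55/300+270,p[1]*60/327+205),.132))
R=bot.read_state()["tcp_rot"]; print("tool x ang",np.degrees(np.arctan2(R[1,0],R[0,0])))
E
```

```text
corners [[0.4624 0.4244 0.132 ]
 [0.4798 0.3865 0.132 ]
 [0.4686 0.3831 0.132 ]
 [0.4524 0.4163 0.132 ]]
ctr [0.4658022  0.40256615 0.132     ]
len 0.03930103178324767 ang -64.60521685168737
line [0.46681325 0.40614433 0.132     ] [0.47759514 0.38547471 0.132     ] -62.452091210689844
disc low/right [array([0.44525397, 0.40372731, 0.097     ]), array([0.46742972, 0.38256001, 0.097     ])]
tick [0.47804284 0.38078033 0.09      ] -60.6699903021076
img axes [ 7.33409252e-04 -1.92167753e-02 -1.11022302e-16] [-0.01937242 -0.00127362  0.        ]
scene top [0.47479387 0.38548328 0.132     ]
scene top [0.45988031 0.4254027  0.132     ]
tool x ang 25.257288838261243
```

Request:
servo_tool(targets=[{"offset": [0.391, -0.329, -0.1], "dr": [0, 0, -91]}, {"offset": [0.391, -0.329, -0.1], "dr": [0, 0, -91]}, {"offset": [0.391, -0.329, -0.1], "dr": [0, 0, -91]}, {"offset": [0.391, -0.329, -0.1], "dr": [0, 0, -91]}, {"offset": [0.391, -0.329, -0.1], "dr": [0, 0, -91]}, {"offset": [0.391, -0.329, -0.1], "dr": [0, 0, -91]}, {"offset": [0.391, -0.329, -0.1], "dr": [0, 0, -91]}, {"offset": [0.391, -0.329, -0.1], "dr": [0, 0, -91]}, {"offset": [0.391, -0.329, -0.1], "dr": [0, 0, -91]}, {"offset": [0.391, -0.329, -0.1], "dr": [0, 0, -91]}, {"offset": [0.391, -0.329, -0.1], "dr": [0, 0, -91]}, {"offset": [0.391, -0.329, -0.1], "dr": [0, 0, -91]}, {"offset": [0.391, -0.329, -0.1], "dr": [0, 0, -91]}, {"offset": [0.594, -0.79, -0.1], "dr": [0, 0, -91]}, {"offset": [0.594, -0.79, -0.1], "dr": [0, 0, -91]}, {"offset": [0.594, -0.79, -0.1], "dr": [0, 0, -91]}, {"offset": [0.594, -0.79, -0.1], "dr": [0, 0, -91]}, {"offset": [0.594, -0.79, -0.1], "dr": [0, 0, -91]}, {"offset": [0.594, -0.79, -0.1], "dr": [0, 0, -91]}, {"offset": [0.594, -0.79, -0.1], "dr": [0, 0, -91]}])

```text
time_s: 1.77
position: [0.4715, 0.1927, 0.2999]
tcp_rot: [[-0.442, 0.897, -0.001], [0.897, 0.442, -0.0], [0.0, -0.001, -1.0]]
force: [0.6, -0.5, 0.4]
opening: 1.002
grasp_force: 0.0
```

Request:
servo_tool(targets=[{"offset": [0.19, 0.088, 0.08], "dr": [0, 0, 0]}, {"offset": [0.19, 0.088, 0.08], "dr": [0, 0, 0]}, {"offset": [0.19, 0.088, 0.08], "dr": [0, 0, 0]}, {"offset": [0.19, 0.088, 0.08], "dr": [0, 0, 0]}, {"offset": [0.19, 0.088, 0.08], "dr": [0, 0, 0]}, {"offset": [0.19, 0.088, 0.08], "dr": [0, 0, 0]}, {"offset": [0.19, 0.088, 0.08], "dr": [0, 0, 0]}, {"offset": [0.19, 0.088, 0.08], "dr": [0, 0, 0]}, {"offset": [0.19, 0.088, 0.08], "dr": [0, 0, 0]}])

```text
time_s: 2.52
position: [0.4674, 0.3989, 0.2204]
tcp_rot: [[-0.442, 0.897, -0.0], [0.897, 0.442, -0.001], [-0.001, -0.0, -1.0]]
force: [-0.2, -1.1, -0.2]
opening: 1.002
grasp_force: 0.0
```

```bash
python3 - <<'E'
from h import *
from rig import bot,viewer
s=bot.read_state(); print(s["time_s"],s["position"],s["joint_positions"],s["moment"],s["force"])
R=s["tcp_rot"]; print("yaw",np.degrees(np.arctan2(R[1,0],R[0,0])))
c=viewer.capture("wrist"); np.savez("wrist1.npz",**c); print("cam",-c["R"].T@c["t"])
for b in blobs(orange(c)): print(b, ray(c,b[1],.105).round(4))
cv2.imwrite("pics/w1.png",c["color"][:,:,::-1])
E
```

```text
2.5167 [0.46737443 0.39889308 0.22039676] [ 3.00975497e+01  2.81866596e+01  8.23417307e+01 -4.93536678e-02
  6.94995727e+01  3.88666827e+00] [ 0.02878383 -0.05301398  0.03425539] [-0.21837763 -1.11561503 -0.17685455]
yaw 116.22818740893845
cam [0.43460876 0.46703921 0.40547014]
([305, 169, 38, 44, 1037], [323.4, 188.0]) [0.4676 0.4046 0.105 ]
([236, 314, 32, 13, 214], [253.6, 320.3]) [0.4647 0.2083 0.105 ]
```

View pics/w1.png

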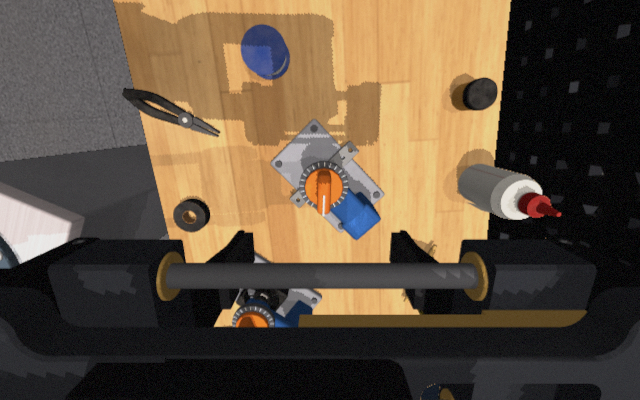

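The wrist picture shows the knob at (323,188), its bar nearly vertical with the white line pointing down the image. The ticks can be seen.

```bash
python3 - <<'E'
from h import *
c=np.load("wrist1.npz"); im=c["color"][160:220,290:360,::-1]
cv2.imwrite("pics/w1c.png",cv2.resize(im,(700,600),interpolation=2))
# white line
h=cv2.cvtColor(c["color"],cv2.COLOR_RGB2HSV)
m=np.zeros((400,640),np.uint8); m[180:215,312:334]=(h[180:215,312:334,1]<170)&(h[180:215,312:334,2]>170)
for b in blobs(m*255,8):
    x,y,w,hh,a=b[0]; print(b)
    ys,xs=np.nonzero(m[y:y+hh,x:x+w]); P=np.array([ray(c,(u+x,v+y),.132)[:2] for u,v in zip(xs,ys)])
    vx,vy,x0,y0=cv2.fitLine(P.astype(np.float32),cv2.DIST_L2,0,.001,.001).ravel(); print(P.mean(0),np.degrees(np.arctan2(vy,vx)))
E
```

```text
([312, 195, 19, 20, 124], [320.7, 207.7])
[0.47112556 0.39024158] 87.389786
```

View pics/w1c.png

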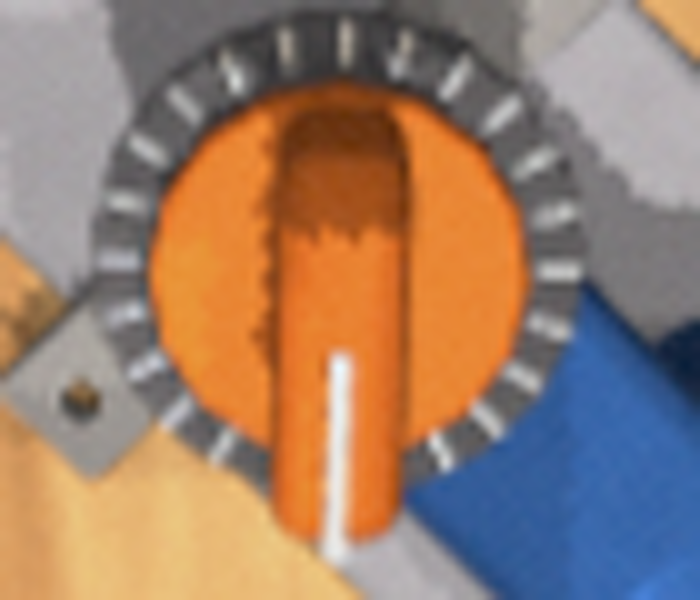

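The crop shows the white line from (341,355) to (335,555). The disc spans x 148–530 with its top at 82, so its centre is at about (339,272).

```bash
python3 - <<'E'
from h import *
from rig import bot
c=np.load("wrist1.npz"); f=lambda u,v,z: ray(c,((u+.5)/10-.5+290,(v+.5)/10-.5+160),z)
a,b=f(341,355,.132),f(335,555,.132); d=a-b; print("line",a,b,np.linalg.norm(d),np.degrees(np.arctan2(d[1],d[0])))
C=f(339,272,.097); print("axis",C, "r",np.linalg.norm(f(530,272,.097)-C))
print("bar edges bottom",f(273,510,.132),f(404,510,.132))
s=bot.read_state(); print(s["position"]); print("tool-frame d from TCP", s["tcp_rot"].T@(np.r_[C[:2],.1035]-s["position"]))
E
```

```text
line [0.46818527 0.40368674 0.132     ] [0.47718945 0.38413794 0.132     ] 0.021522798813699777 114.73080826901493
axis [0.46793119 0.40423688 0.097     ] r 0.02177472941992986
bar edges bottom [0.46924556 0.38570268 0.132     ] [0.48141482 0.39171106 0.132     ]
[0.46769972 0.39866291 0.22082135]
tool-frame d from TCP [0.00497004 0.00262116 0.11731943]
```

Request:
servo_tool(targets=[{"offset": [0.005, 0.0025, 0.04], "dr": [0, 0, 1.5]}, {"offset": [0.005, 0.0025, 0.07], "dr": [0, 0, 1.5]}, {"offset": [0.005, 0.0025, 0.095], "dr": [0, 0, 1.5]}, {"offset": [0.005, 0.0025, 0.11], "dr": [0, 0, 1.5]}, {"offset": [0.005, 0.0025, 0.116], "dr": [0, 0, 1.5]}, {"offset": [0.005, 0.0025, 0.116], "dr": [0, 0, 1.5]}, {"offset": [0.005, 0.0025, 0.116], "dr": [0, 0, 1.5]}, {"offset": [0.005, 0.0025, 0.116], "dr": [0, 0, 1.5]}])

```text
time_s: 3.23
position: [0.4687, 0.4058, 0.1061]
tcp_rot: [[-0.418, 0.908, 0.003], [0.908, 0.418, 0.002], [0.0, 0.004, -1.0]]
force: [0.4, 0.5, -0.0]
opening: 1.002
grasp_force: 0.0
```

```bash
python3 - <<'E'
from h import *
from rig import bot
s=bot.read_state(); R=s["tcp_rot"]; print(s["time_s"],s["position"],np.degrees(np.arctan2(R[1,0],R[0,0])),s["moment"],s["force"])
print(R.T@(np.array([.468,.4042,.1035])-s["position"]))
E
```

```text
3.2333 [0.46874182 0.40583382 0.10606067] 114.70551384942318 [-0.01719392 -0.0667313   0.01488687] [ 0.38459657  0.4606084  -0.02171309]
[-0.00117507 -0.00136579  0.00255548]
```

Request:
servo_tool(targets=[{"offset": [-0.001, -0.001, 0.002], "dr": [0, 0, 0]}, {"offset": [-0.001, -0.001, 0.002], "dr": [0, 0, 0]}, {"offset": [-0.001, -0.001, 0.002], "dr": [0, 0, 0]}])

```text
time_s: 3.48
position: [0.467, 0.4044, 0.1029]
tcp_rot: [[-0.419, 0.908, 0.001], [0.908, 0.419, 0.001], [0.0, 0.001, -1.0]]
force: [-0.3, -0.5, 1.0]
opening: 1.002
grasp_force: 0.0
```

Request:
servo_tool(gripper=1, targets=[{"offset": [0, 0, 0], "dr": [0, 0, 0]}, {"offset": [0, 0, 0], "dr": [0, 0, 0]}, {"offset": [0, 0, 0], "dr": [0, 0, 0]}, {"offset": [0, 0, 0], "dr": [0, 0, 0]}, {"offset": [0, 0, 0], "dr": [0, 0, 0]}, {"offset": [0, 0, 0], "dr": [0, 0, 0]}, {"offset": [0, 0, 0], "dr": [0, 0, 0]}, {"offset": [0, 0, 0], "dr": [0, 0, 0]}, {"offset": [0, 0, 0], "dr": [0, 0, 0]}, {"offset": [0, 0, 0], "dr": [0, 0, 0]}])

```text
time_s: 4.32
position: [0.4668, 0.4043, 0.1021]
tcp_rot: [[-0.419, 0.908, 0.0], [0.908, 0.419, -0.0], [-0.0, 0.0, -1.0]]
force: [-0.0, 0.7, -0.5]
opening: 0.323
grasp_force: 0.0
```

```bash
cat > st.py <<'E'
from h import *
from rig import bot
s=bot.read_state(); R=s["tcp_rot"]; p=s["position"]
print("t",s["time_s"],"p",p.round(4),"yaw",np.degrees(np.arctan2(R[1,0],R[0,0])).round(2),"M",s["moment"].round(3),"F",s["force"].round(2),"tau6",s["tau"][5].round(4),"op",s["opening"].round(3),"gf",s["grasp_force"].round(1),"q6",s["joint_positions"][5].round(1))
E
python3 st.py
```

```text
Traceback (most recent call last):
  File "st.py", line 4, in <module>
    print("t",s["time_s"],"p",p.round(4),"yaw",np.degrees(np.arctan2(R[1,0],R[0,0])).round(2),"M",s["moment"].round(3),"F",s["force"].round(2),"tau6",s["tau"][5].round(4),"op",s["opening"].round(3),"gf",s["grasp_force"].round(1),"q6",s["joint_positions"][5].round(1))
                                                                                                                                                                                ^^^^^^^^^^^^^^^^^^
AttributeError: 'float' object has no attribute 'round'
```

Request:
servo_tool(targets=[{"offset": [0, 0.001, -0.001], "dr": [0, 0, 0]}, {"offset": [0, 0.001, -0.001], "dr": [0, 0, 0]}, {"offset": [0, 0.001, -0.001], "dr": [0, 0, 0]}, {"offset": [0, 0.001, -0.001], "dr": [0, 0, 0]}, {"offset": [0, 0.001, -0.001], "dr": [0, 0, 0]}, {"offset": [0, 0.001, -0.001], "dr": [0, 0, 0]}])

```text
time_s: 4.82
position: [0.467, 0.4045, 0.1033]
tcp_rot: [[-0.419, 0.908, -0.001], [0.908, 0.419, -0.001], [-0.0, -0.001, -1.0]]
force: [-3.1, -1.7, 4.0]
opening: 0.151
grasp_force: 30.0
```

```bash
sed -i 's/s\["opening"\].round(3)/round(s["opening"],3)/;s/s\["grasp_force"\].round(1)/round(s["grasp_force"],1)/' st.py; python3 st.py
```

```text
t 4.8167 p [0.467  0.4045 0.1033] yaw 114.76 M [-0.201  0.44  -0.077] F [-3.05 -1.72  4.  ] tau6 -0.0262 op 0.151 gf 30.0 q6 5.8
```

Request:
servo_tool(targets=[{"offset": [0, 0, 0], "dr": [0, 0, 3]}, {"offset": [0, 0, 0], "dr": [0, 0, 6]}, {"offset": [0, 0, 0], "dr": [0, 0, 9]}, {"offset": [0, 0, 0], "dr": [0, 0, 12]}])

```text
time_s: 5.15
position: [0.4672, 0.4045, 0.1033]
tcp_rot: [[-0.219, 0.976, -0.001], [0.976, 0.219, -0.001], [-0.0, -0.001, -1.0]]
force: [-2.5, -1.8, 4.0]
opening: 0.157
grasp_force: 30.0
```

```bash
python3 st.py
```

```text
t 5.15 p [0.4672 0.4045 0.1033] yaw 102.63 M [-0.214  0.353 -0.04 ] F [-2.48 -1.81  4.04] tau6 -0.3836 op 0.157 gf 30.0 q6 17.9
```

Request:
servo_tool(targets=[{"offset": [0, 0, 0], "dr": [0, 0, 3]}, {"offset": [0, 0, 0], "dr": [0, 0, 6]}])

```text
time_s: 5.32
position: [0.4672, 0.4045, 0.1033]
tcp_rot: [[-0.115, 0.993, -0.001], [0.993, 0.115, -0.001], [-0.0, -0.001, -1.0]]
force: [-3.0, -1.3, 4.5]
opening: 0.157
grasp_force: 30.0
```

```bash
python3 st.py; python3 - <<'E'
from h import *
from rig import viewer
w=viewer.capture("wrist")["color"][:,:,::-1]; c=viewer.capture("scene")["color"][200:270,260:330,::-1]
o=np.zeros((400,800,3),np.uint8); o[:,:400]=w[:,120:520]; o[:,400:]=cv2.resize(c,(400,400),interpolation=2); cv2.imwrite("pics/g1.png",o)
E
```

```text
t 5.3167 p [0.4672 0.4045 0.1033] yaw 96.63 M [-0.28   0.367  0.034] F [-3.   -1.34  4.45] tau6 -0.3834 op 0.157 gf 30.0 q6 23.9
```

View pics/g1.png

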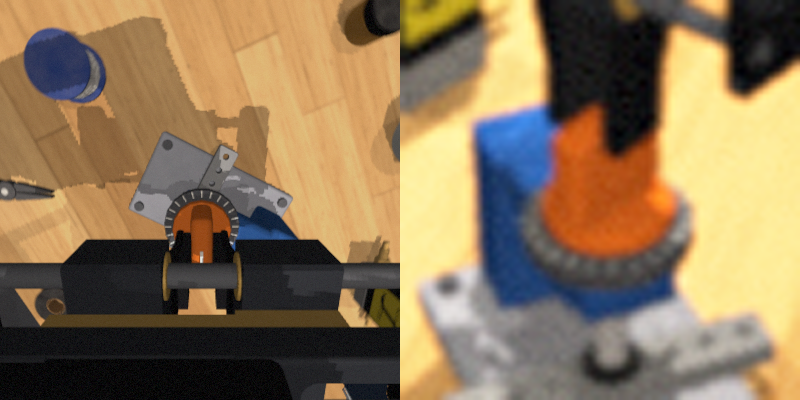

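The wrist half shows the fingers on the bar, with the rear ticks at about (200,195). The scene half shows the pads above the disc. tau6 is a steady -0.383 N m while the screw turns free, so a jump will mark the point where it gets tight.

Request:
servo_tool(targets=[{"offset": [0, 0, 0], "dr": [0, 0, 3]}, {"offset": [0, 0, 0], "dr": [0, 0, 6]}])

```text
time_s: 5.58
position: [0.4673, 0.4045, 0.1033]
tcp_rot: [[-0.013, 1.0, -0.001], [1.0, 0.013, -0.001], [-0.001, -0.001, -1.0]]
force: [-2.3, -1.6, 4.7]
opening: 0.156
grasp_force: 30.0
```

```bash
python3 st.py
```

```text
t 5.5833 p [0.4673 0.4045 0.1033] yaw 90.72 M [-0.329  0.462  0.109] F [-2.32 -1.62  4.72] tau6 -0.3636 op 0.156 gf 30.0 q6 29.8
```

Request:
servo_tool(targets=[{"offset": [0, 0, 0], "dr": [0, 0, 3]}, {"offset": [0, 0, 0], "dr": [0, 0, 6]}])

```text
time_s: 5.75
position: [0.4674, 0.4045, 0.1033]
tcp_rot: [[0.092, 0.996, -0.0], [0.996, -0.092, -0.001], [-0.001, -0.0, -1.0]]
force: [-2.5, -1.3, 4.0]
opening: 0.153
grasp_force: 30.0
```

```bash
python3 st.py
```

```text
t 5.75 p [0.4674 0.4045 0.1033] yaw 84.73 M [-0.3    0.42   0.113] F [-2.51 -1.34  3.96] tau6 -0.3137 op 0.153 gf 30.0 q6 35.8
```

```bash
cat > ph.py <<'E'
from h import *
from rig import bot,viewer
import sys
exec(open("st.py").read())
c=viewer.capture("wrist"); np.savez(sys.argv[1]+".npz",**c)
yaw=np.degrees(np.arctan2(R[1,0],R[0,0]))
th=np.radians(np.arange(-75,76,.5))   # about tool +x, in tool-relative world angle
def phase(g,zt=.09):
    out=[]
    for r in (.0245,.0255,.0265,.0275):
        a=np.radians(yaw)+th
        P=np.array([proj(c,[.468+r*np.cos(x),.4042+r*np.sin(x),zt]) for x in a],np.float32)
        I=cv2.remap(g,P[:,:1],P[:,1:],cv2.INTER_LINEAR).ravel()
        I=I-cv2.blur(I[:,None],(1,31)).ravel()
        Z=(I*np.exp(-24j*th)*np.hanning(len(th))).sum(); out+=[round(np.degrees(np.angle(Z))/24,2),round(abs(Z)/100,1)]
    return out
g=lambda im: cv2.cvtColor(im,cv2.COLOR_RGB2GRAY).astype(np.float32)
print("now",phase(g(c["color"])))
if len(sys.argv)>2:
    p=cv2.imread("pics/g1.png")[:,:400]; f=np.zeros((400,640,3),np.uint8); f[:,120:520]=p[:,:,::-1]; print("g1",phase(g(f)))
    cv2.imwrite("pics/g2.png",np.hstack([cv2.resize(q[175:250,275:365,::-1],(400,333),interpolation=2) for q in (f,c["color"])]))
E
python3 ph.py w2 1
```

```text
t 5.75 p [0.4674 0.4045 0.1033] yaw 84.73 M [-0.3    0.42   0.113] F [-2.51 -1.34  3.96] tau6 -0.3137 op 0.153 gf 30.0 q6 35.8
now [np.float64(-6.06), np.float64(26.8), np.float64(-6.07), np.float64(26.4), np.float64(-6.1), np.float64(25.8), np.float64(-6.2), np.float64(19.3)]
g1 [np.float64(0.06), np.float64(22.0), np.float64(0.1), np.float64(22.4), np.float64(0.14), np.float64(24.2), np.float64(0.09), np.float64(18.8)]
```

View pics/g2.png

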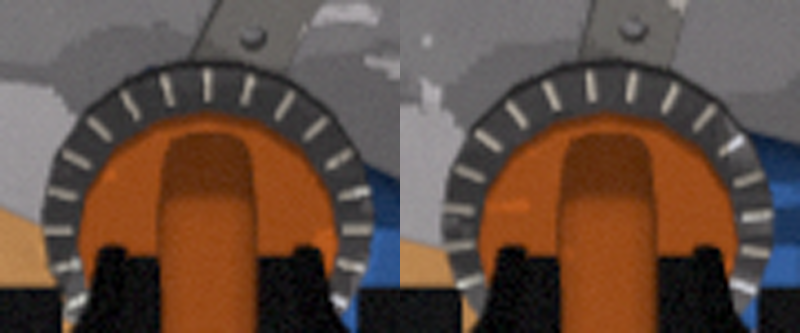

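The ticks moved 6° counter-clockwise relative to the bar, so the clamp is tight and the knob has slipped about 6°. I'll turn it 16.5° further, aiming for about 22.5° of slip.

Request:
servo_tool(targets=[{"offset": [0, 0, 0], "dr": [0, 0, 3]}, {"offset": [0, 0, 0], "dr": [0, 0, 6]}, {"offset": [0, 0, 0], "dr": [0, 0, 9]}, {"offset": [0, 0, 0], "dr": [0, 0, 11]}])

```text
time_s: 6.13
position: [0.4675, 0.4045, 0.1033]
tcp_rot: [[0.279, 0.96, -0.0], [0.96, -0.279, -0.001], [-0.001, -0.0, -1.0]]
force: [-3.5, -1.5, 4.5]
opening: 0.154
grasp_force: 30.0
```

```bash
python3 ph.py w3
```

```text
t 6.1333 p [0.4675 0.4045 0.1033] yaw 73.79 M [-0.368  0.437  0.087] F [-3.49 -1.53  4.54] tau6 -0.0852 op 0.154 gf 30.0 q6 46.8
now [np.float64(-1.9), np.float64(26.3), np.float64(-1.95), np.float64(26.1), np.float64(-1.95), np.float64(25.9), np.float64(-1.99), np.float64(20.1)]
```

Request:
servo_tool(targets=[{"offset": [0, 0, 0], "dr": [0, 0, 3]}, {"offset": [0, 0, 0], "dr": [0, 0, 5.5]}, {"offset": [0, 0, 0], "dr": [0, 0, 5.5]}])

```text
time_s: 6.43
position: [0.4676, 0.4045, 0.1033]
tcp_rot: [[0.369, 0.93, -0.0], [0.93, -0.369, -0.001], [-0.001, 0.0, -1.0]]
force: [-2.2, -1.9, 4.7]
opening: 0.155
grasp_force: 30.0
```

```bash
python3 ph.py w4
```

```text
t 6.4333 p [0.4676 0.4045 0.1033] yaw 68.37 M [-0.451  0.437  0.037] F [-2.18 -1.94  4.68] tau6 0.2843 op 0.155 gf 30.0 q6 52.2
now [np.float64(7.44), np.float64(25.1), np.float64(-7.49), np.float64(25.9), np.float64(-7.47), np.float64(25.3), np.float64(-7.43), np.float64(19.7)]
```

The slip measures 22.5°. Now I'll let go and rise straight up.

Request:
servo_tool(gripper=-1, targets=[{"offset": [0, 0, 0], "dr": [0, 0, 0]}, {"offset": [0, 0, 0], "dr": [0, 0, 0]}, {"offset": [0, 0, 0], "dr": [0, 0, 0]}, {"offset": [0, 0, 0], "dr": [0, 0, 0]}, {"offset": [0, 0, 0], "dr": [0, 0, 0]}, {"offset": [0, 0, 0], "dr": [0, 0, 0]}, {"offset": [0, 0, 0], "dr": [0, 0, 0]}, {"offset": [0, 0, 0], "dr": [0, 0, 0]}, {"offset": [0, 0, -0.02], "dr": [0, 0, 0]}, {"offset": [0, 0, -0.05], "dr": [0, 0, 0]}, {"offset": [0, 0, -0.08], "dr": [0, 0, 0]}, {"offset": [0, 0, -0.11], "dr": [0, 0, 0]}, {"offset": [0, 0, -0.12], "dr": [0, 0, 0]}, {"offset": [0, 0, -0.12], "dr": [0, 0, 0]}, {"offset": [0, 0, -0.12], "dr": [0, 0, 0]}])

```text
time_s: 7.73
position: [0.4673, 0.4045, 0.2229]
tcp_rot: [[0.37, 0.929, -0.0], [0.929, -0.37, -0.0], [-0.0, -0.0, -1.0]]
force: [-0.2, 0.7, -0.4]
opening: 1.001
grasp_force: 0.0
```

```bash
python3 ph.py w5; python3 - <<'E'
from h import *
c=np.load("w5.npz"); u,v=proj(c,[.468,.4042,.1]).astype(int); print(u,v)
cv2.imwrite("pics/w5c.png",cv2.resize(c["color"][v-35:v+35,u-35:u+35,::-1],(560,560),interpolation=2))
E
```

```text
t 7.7333 p [0.4673 0.4045 0.2229] yaw 68.26 M [ 0.004 -0.012 -0.01 ] F [-0.25  0.73 -0.36] tau6 0.0015 op 1.001 gf 0.0 q6 52.3
now [np.float64(7.12), np.float64(22.5), np.float64(7.12), np.float64(22.6), np.float64(7.2), np.float64(20.6), np.float64(7.27), np.float64(13.4)]
321 191
```

View pics/w5c.png

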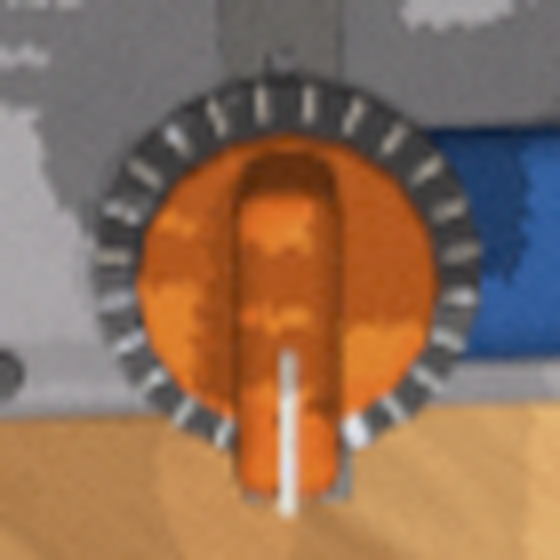

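The picture shows the broad tick at (357,432), about 23–26° off the white line. That lies between one and two clicks, and the gripper is clear of the knob.

```bash
python3 -c "
from rig import ticket
print(ticket.hand_in())"
```

```text
the job is handed in; nothing more can be done
None
```

The strip clamp is tight: its knob slipped about 22.5° (between one and two clicks) and was released, the fan's knob was not touched, and the job was handed in after about 8 s of robot time.

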